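# Unlock the moisture balance and hold its hood half open

### The arm

A 6-joint arm with a two-finger parallel gripper is mounted at the origin on the work surface. World frame = base frame: x ahead of the robot, y to its left, z up, the work surface at z = 0. Lengths are in m, angles in rad, forces in N, time in s.
With the tool pointing down it reaches from about 0.35 to 0.725 m from the base axis. Payload 4.3 kg.
Tool frame: the origin (TCP) lies at the very end of the fingers, on their centre line; the grasp point (between the pads) lies 19 mm behind it; z points along the fingers, y is the line along which they close (so a half turn about z gives the same grasp; the last joint's range is limited). The gripper opens to 85 mm and grips with 20 to 120 N. Pads are 22 mm wide; open, the fingers measure 114 mm over their backs; the gripper's body (76 mm by 85 mm) begins 54 mm behind the grasp point. The pads swing forward as they close: fully open they stand 13 mm farther back than shut.
Start: joints at [-1.264, 0.377, 0.081, 1.274, 0, 1.46], TCP at [0.233, -0.526, 0.231] pointing down, gripper open.
Joint ranges: [-2.72, 2.72], [-0.84, 1.66], [-1.02, 1.22], [-1.77, 2.12], [-1.37, 1.28], [-3.14, 3.14]. Speed limits (rad/s): [2.57, 2.57, 3.14, 3.14, 3.14, 3.14].

### API

Orientations are given as a rotation vector (axis times angle).
In Python, from plant import bot gives the robot as it stands.
- The arm moves only by the tool send_rows, never from a script. Its argument "commands" is a list of rows, each a list of 2 entries, a list of its own where there are three numbers: the shift along the world's x, y, z in cm, then the turn, a rotation vector about the world's x, y, z in degrees. In form: [[[dx, dy, dz], [wx, wy, wz]], ...]. A call has 1 to 12 rows; each row shifts and turns the commanded pose from where the row before left it; what a row does not reach is not made up. A row lasts 1/12 s, in which the tool goes at most 41.7 mm and 7.16 degrees, less where a joint would pass 70% of its speed; a pose out of reach is approached as far as the arm can. A call is refused whole if a number of a shift passes 4.17 or a number of a turn 7.16, either way. A call with a gripper value outside its range is refused whole. "gripper" is the opening, from -1 (shut) to 1 (fully open), so that 0 is half open, set as the call begins (left out, the last holds). The fingers move at their own pace and stop on an object; the grip force is fixed at half the most. Time passes only in rows, so rows that do not move let the fingers close. It gives the time, the measured TCP pose, the force, the opening and the grip force at its end, in the units of the state.
- bot.get_state(): the state, without advancing time (a new reading comes with each control period).
- bot.read_camera(name): name is "side" or "top" or "wrist"; returns the picture (400x640x3 uint8, red, green, blue); there is no depth.
- bot.get_calibration(name): a dict with "intrinsics" (3x3 intrinsics, pixels), "rvec" (rotation vector, rad) and "tvec" (3), from world to camera coordinates, as OpenCV has them. Camera axes: x right, y down, z forward; pixel columns grow to the right and rows downward; lengths in m; the calibration is good to about 2 mm. The wrist camera is an equidistant fisheye: a pixel r from the principal point sees the ray r / f radians off the axis. A picture is of the moment at which its call begins: read the wrist's pose just before it. get_calibration takes no time and is no camera call; for the wrist camera it gives the pose at the moment of the call.
- bot.sign_off(): hands the job in; it is judged then, once.
Trained networks look in the newest picture that a camera, given by its name, has taken for a name from the list of things; names that differ only in an ending like _2 or _b are one class to them, and where a whole thing is asked for, a point or a joint stands for the part that bears it (a point fixed in the world has none). Each returns a list of dicts, best first, with "conf" (0 to 1); they miss things now and then, are a little off and sometimes report something else, mostly with a low value. They report only what shows in the picture. A call takes as long as a camera call.
- bot.silhouettes(camera, query): "mask" (400x640 bool, what is visible of it) and "xy" ([column, row] in pixels, amid what is visible of it).
The state is a dict: "time_s": time; "q": joint angles; "joint_vel": joint speeds; "effort": joint torques, N m; "eef_pos": TCP position; "tool_rot": TCP orientation; "contact_force": force on the tool from outside, world axes, zero at the start; "ft_torque": the same for the moment, N m; "finger_gap": opening from 0.0 (shut) to 1.0 (fully open); "finger_force": force on a finger pad.
Only numpy, scipy, OpenCV 4.12 (cv2) and the standard library are available. Lean on these libraries where they do the work, as an engineer would, in place of code of your own. Each camera call takes 0.05 s, during which the arm holds its last target. There are 200 camera calls.

### The job

The grey hood of the white moisture balance is pinned shut by its transport lock: first slide the red lock grip sideways, away from the hood, all the way to its end stop. Then take the hood by the black bar at its front, lift it to 45 degrees (its red dot is then at the red mark of the quadrant) and keep it still there so that a colleague can change the sample dish; it falls shut if let go, so finish while still holding it. Leave the other things on the bench where they are.

Things in the scene. Friction and masses are not known exactly. Their poses are not given: they have to be found in the camera images.
- balance: White moisture balance, fixed, base 320 (x) by 360 (y) by 70 mm high, yaw up to 0.4 rad either way. Origin: centre of its underside; x to its back (hinge side), y to its left, z up. On its deck (z 70 mm): grey hood 190 long, 180 wide, 60 high with a clear top; right of it (-y) the red lock grip; at its left a thin quadrant, a tick each 15 degrees, the long red one at 45 for the hood's red dot.
- hood_hinge (a point): Middle of the hood's hinge line, at the back of the hood at deck height (z 70 mm); the line runs along the balance's y. In the balance's frame it is at x 130, y 45, z 70 mm.
- hood_bar (a point): Centre of the hood's black round front bar: 12 mm in diameter, along the balance's y, 120 mm free length, 56 mm in front of the hood's front wall, deck below it clear. In the hood's own frame 246 mm in front of and 40 mm above the hinge line: 110 mm above the bench when shut; at 45 degrees 272 mm above the bench and 146 mm in front of the hinge line.
- hood (a joint): Angle of the hood, rad: 0 shut, grows as its front is lifted, stop at 1.15; 45 degrees is 0.785. Turns freely and falls shut from any angle; about 0.55 kg (varies by a third), 2 to 4 N hold it at the bar, which may turn between the fingers. While locked it lifts only about 0.02 rad.
- lock_top (a point): Centre of the top of the red lock grip: upright block 16 (x) by 16 (y) by 43 mm high, top 125 mm above the bench, on an aluminium track 32 mm wide (top at 82 mm) along the balance's y. A flat steel tongue, top at 98 mm, goes from the grip towards the hood, over the hood's lug. Free room for fingers fore and aft of the grip (balance's x).
- lock (a joint): Travel of the lock grip, m: 0 locked (nearest the hood), grows as it slides to the balance's right (-y, away from the hood) to the end stop at 0.050, beside the green end of the track. Starts between 0 and 0.010. Friction about 2 N; stays where it is left.
- tin: Aluminium sample tin with lid, 68 mm in diameter, 44 mm high, loose bystander; origin at the centre of its underside.
- jar: Amber jar, 60 mm in diameter, 100 mm high, loose bystander; origin at the centre of its underside.
- weight: Brass weight with a knob, 44 mm in diameter, 64 mm high, loose bystander; origin at the centre of its underside.

How it is judged:
On the way, in this order (a step that is already met when the one before it is completed fails the run):
1. the lock grip is slid to its end stop while the hood is still shut (value of joint lock above 0.047 m and value of joint hood below 0.1 rad), for 0.2 s.
2. the hood is lifted to 45 degrees and kept there (value of joint hood between 0.698 and 0.873 rad and contact force between the fingers and hood above 0.5 N), for 0.5 s.
At the end, for the whole second after the job is handed in: The hood is held still at 45 degrees, give or take 5 (0.698 to 0.873 rad, slower than 0.05 rad/s), by the robot's fingers (contact force over 0.5 N, no other object touching it), and the lock grip is within 3 mm of its free end stop (all of step 2 and velocity of joint hood between -0.05 and 0.05 rad/s and value of joint lock above 0.047 m and contact force between hood and tin below 0.1 N and contact force between hood and jar below 0.1 N and contact force between hood and weight below 0.1 N); the arm keeps its last pose, push and grip.
It fails at once if tin was moved more than 20 mm or tipped over (distance of tin from where it was at the start of the episode above 0.02 m or angle between tin's own z axis and vertical above 0.3 rad).
It fails at once if jar was moved more than 20 mm or tipped over (distance of jar from where it was at the start of the episode above 0.02 m or angle between jar's own z axis and vertical above 0.3 rad).
It fails at once if weight was moved more than 20 mm or tipped over (distance of weight from where it was at the start of the episode above 0.02 m or angle between weight's own z axis and vertical above 0.3 rad).
It also fails if it takes over 51 s, if anything falls off the work surface, if the arm or the gripper's body presses on something with over 40 N, if the wrist force passes 120 N, or if a joint passes its speed limit or range.

## Working session

There is one attempt and no reset: what is moved stays moved. The work goes in short steps, Python scripts to look and compute and a tool call to move; the robot and the scene stay as the last step left them, time stands still between calls to the robot, and variables do not carry over. Pictures are saved under pics/ and viewed, at most 10 in all, crops included, and the job is handed in when it is done.

Besides the shell and the picture viewer there is one more tool, called after ">>>" as name(argument=value, ...) on one line, values as JSON. send_rows: Moves the arm, as the interface text tells. Its arguments: {"type":"object","properties":{"commands":{"type":"array"},"gripper":{"type":"number"}},"required":["commands"]}

```bash
mkdir -p pics; ls; cat > h.py <<'E'
import numpy as np,cv2
from plant import bot
def cal(n):
    c=bot.get_calibration(n);R=cv2.Rodrigues(np.array(c["rvec"],float))[0]
    return np.array(c["intrinsics"]),R,np.array(c["tvec"]).ravel()
def ray(n,uv):
    K,R,t=cal(n);d=R.T@np.linalg.solve(K,[uv[0],uv[1],1.]);return -R.T@t,d
def atz(n,uv,z):
    o,d=ray(n,uv);return o+d*(z-o[2])/d[2]
def proj(n,P):
    K,R,t=cal(n);p=(K@(R@np.atleast_2d(P).T+t[:,None])).T;return p[:,:2]/p[:,2:]
E
python3 - <<'E'
from h import *
s=bot.get_state();print({k:np.round(v,3).tolist() for k,v in s.items()})
for n in("top","side"):
    im=bot.read_camera(n);cv2.imwrite(f"pics/{n}0.png",im[:,:,::-1])
    K,R,t=cal(n);print(n,K.round(1).tolist(),(-R.T@t).round(3),R[2].round(2))
    for q in("balance","hood_bar","lock_top","hood","tin","jar","weight"):
        for d in bot.silhouettes(n,q)[:2]:
            ys,xs=np.nonzero(d["mask"]);print(n,q,round(d["conf"],2),np.round(d["xy"],1),d["mask"].sum(),xs.min(),xs.max(),ys.min(),ys.max())
E
```

```text
pics
{'time_s': 0.0, 'q': [-1.264, 0.378, 0.08, 1.274, -0.0, 1.461], 'joint_vel': [-0.002, -0.002, -0.0, -0.0, 0.001, 0.002], 'effort': [-0.001, -46.36, 26.988, 0.021, -0.0, -0.0], 'eef_pos': [0.233, -0.525, 0.23], 'tool_rot': [-3.072, -0.649, 0.0], 'contact_force': [0.593, 0.561, -0.088], 'ft_torque': [-0.004, -0.019, -0.004], 'finger_force': 0.0, 'finger_gap': 1.0}
top [[403.3, 0.0, 318.0], [0.0, 403.3, 200.7], [0.0, 0.0, 1.0]] [ 3.870e-01 -1.000e-03  1.004e+00] [ 0.2   0.04 -0.98]
top balance 0.79 [328.1 206.8] 19879 248 418 128 280
top hood_bar 0.95 [309.5 193.7] 7617 265 362 138 258
top hood 0.98 [310.  192.7] 7679 265 362 139 259
top hood 0.48 [236.3 242.7] 672 222 251 231 258
top tin 0.77 [237.5 241.7] 659 222 251 231 259
top jar 0.85 [438.9 189.5] 732 425 456 173 204
top weight 0.85 [444.5 227.9] 310 437 458 220 237
side [[391.5, 0.0, 315.9], [0.0, 391.5, 200.1], [0.0, 0.0, 1.0]] [0.237 0.799 0.59 ] [ 0.31 -0.81 -0.5 ]
side balance 0.61 [305.1 225.5] 12060 230 372 170 272
side hood 0.94 [292.  208.9] 4790 243 353 179 237
side tin 0.89 [329.8 282.5] 957 315 347 267 301
side jar 0.84 [305.1 161.7] 397 297 315 152 176
side weight 0.58 [338.5 170.6] 112 330 342 164 175
side weight 0.2 [313.2 174.4] 48 313 318 170 178
```

View pics/top0.png

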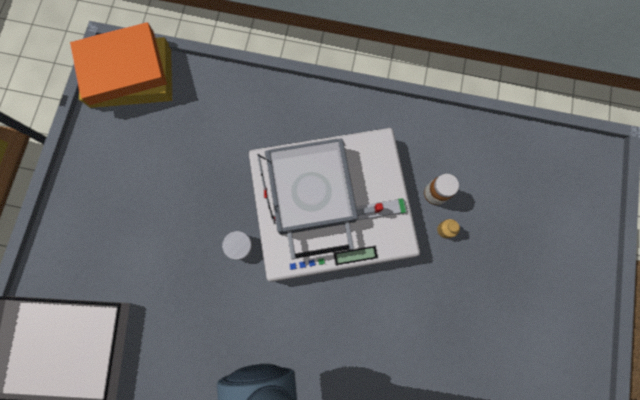

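View pics/side0.png

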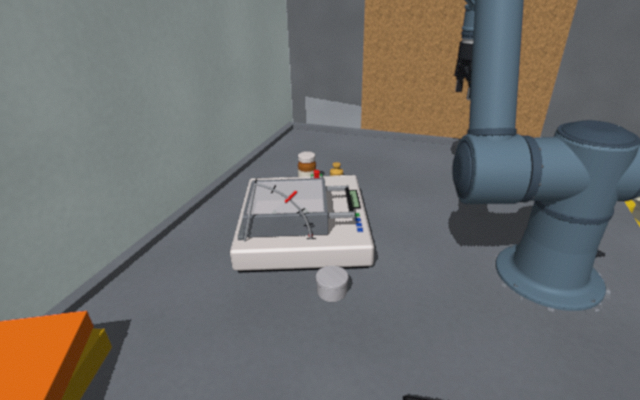

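The top view shows the balance with deck corners near (249,148), (393,129), (419,256) and (267,280). The red grip is at (379,208), left of the green track end at (402,206). The black bar runs (295,255)–(350,247), with the tin at (237,243), the jar at (442,188) and the weight at (450,229). The side view agrees.

```bash
cat > fit.py <<'E'
from h import *
from scipy.optimize import minimize
def T(p,P):
    c,s=np.cos(p[2]),np.sin(p[2]);return np.atleast_2d(P)@np.array([[c,-s,0],[s,c,0],[0,0,1]]).T+[p[0],p[1],0]
E
python3 - <<'E'
from fit import *
bot.read_camera("top");m=bot.silhouettes("top","balance")[0]["mask"]|bot.silhouettes("top","hood")[0]["mask"]
im=cv2.imread("pics/top0.png").astype(int);b,g,r=im[...,0],im[...,1],im[...,2]
box=np.array([[x,y,z] for x in(-.16,.16) for y in(-.18,.18) for z in(0,.07)])
mu=m.astype(np.uint8)
def cost(p):
    uv=proj("top",T(p,box));h=cv2.convexHull((uv*16).round().astype(np.int32))
    a=np.zeros((400,640),np.uint8);cv2.fillConvexPoly(a,h,1,shift=4);return float((a!=mu).sum())
best=None
for yaw in(-.3,0,.2,.35):
    q=minimize(cost,[.40,-.03,yaw],method="Nelder-Mead",options=dict(initial_simplex=np.array([[.42,-.03,yaw],[.46,-.03,yaw],[.42,.01,yaw],[.42,-.03,yaw+.1]]),xatol=1e-5))
    if best is None or q.fun<best.fun:best=q
p=best.x;print(p.round(4),best.fun,m.sum());np.save("p.npy",p)
# corner cross-check
c=np.array([atz("top",u,.07) for u in((249,148),(393,129),(419,256),(267,280))]);print("corners",c.round(3).tolist(),np.linalg.norm(np.diff(c,axis=0),axis=1).round(3))
red=(r>120)&(g<70)&(b<70)
n,l,s,ce=cv2.connectedComponentsWithStats(red.astype(np.uint8))
for i in range(1,n):
    if s[i,4]>4:print("red",s[i],ce[i].round(1))
print("pred lock0/10mm, bar ends, hinge px",proj("top",T(p,[[-.116+.13-.03,0,.125],[-.116,.105,.11],[-.116,-.015,.11],[.13,.045,.07]])).round(1).tolist())
w=T(p,[[-.116,.045,.11],[.13,.045,.07]]);print("bar,hinge",w.round(4).tolist())
g0=atz("top",(379,208),.122);c_,s_=np.cos(p[2]),np.sin(p[2]);d=g0-[p[0],p[1],0];print("grip",g0.round(4),"local",c_*d[0]+s_*d[1],-s_*d[0]+c_*d[1])
ge=atz("top",(403,206),.082);print("green",ge.round(3))
for q,z,u in(("tin",.044,(237,243)),("jar",.1,(446,185)),("weight",.064,(451,227))):print(q,atz("top",u,z).round(3))
dk=(r+g+b<110)&m;ys,xs=np.nonzero(dk);k=(ys>240)&(ys<262)&(xs>290)&(xs<356);print("bar px",xs[k].min(),xs[k].max(),ys[k].mean(),xs[k].mean())
x=im[120:290,235:470].astype(np.uint8);cv2.imwrite("pics/crop0.png",cv2.resize(x,None,fx=3.4,fy=3.4,interpolation=cv2.INTER_CUBIC))
E
```

```text
[0.5831 0.0029 0.3698] 786.0 19808
corners [[0.67, 0.223, 0.07], [0.79, -0.111, 0.07], [0.496, -0.222, 0.07], [0.372, 0.108, 0.07]] [0.355 0.313 0.352]
red [265 190   2   8  10] [265.2 193.9]
red [375 204   8   6  37] [378.5 206.5]
pred lock0/10mm, bar ends, hinge px [[333.0, 202.3], [293.5, 255.3], [347.2, 246.3], [303.4, 151.5]]
bar,hinge [[0.4587, 0.0029, 0.11], [0.688, 0.0918, 0.07]]
grip [ 0.5771 -0.1056  0.122 ] local -0.04484807600813535 -0.0990190630734897
green [ 0.602 -0.164  0.082]
tin [0.442 0.201 0.044]
jar [ 0.667 -0.251  0.1  ]
weight [ 0.579 -0.286  0.064]
bar px 296 352 251.35443037974684 323.17088607594934
```

View pics/crop0.png

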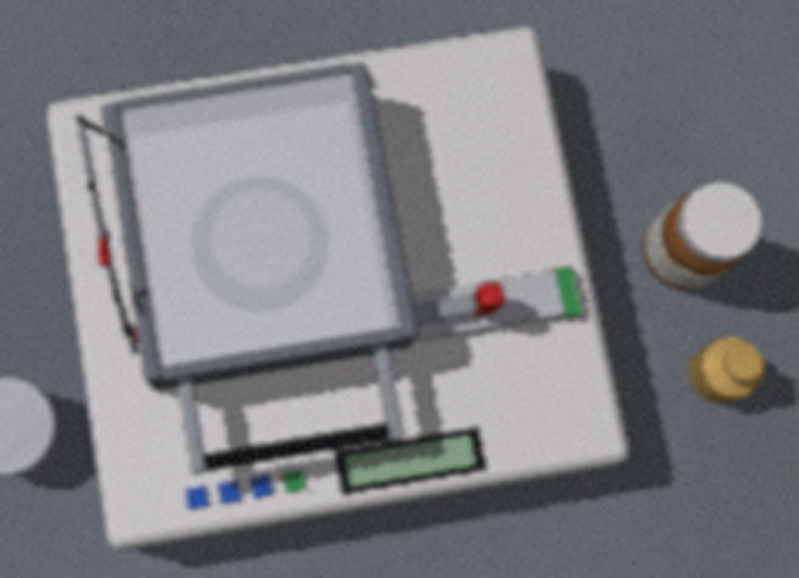

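The crop shows the bar from about (295,255) to (349,248) and the grip top at about (379,206.5). Both match a balance at about (0.583, 0), yaw 0.36. One tool-down orientation, with the fingers closing along the balance's x, works for both the lock and the bar.

>>> send_rows(commands=[[[1.92,2.32,0],[0,0,4.83]],[[1.92,2.32,0],[0,0,4.83]],[[1.92,2.32,0],[0,0,4.83]],[[1.92,2.32,0],[0,0,4.83]],[[1.92,2.32,0],[0,0,4.83]],[[1.92,2.32,0],[0,0,4.83]],[[1.92,2.32,0],[0,0,4.83]],[[1.92,2.32,0],[0,0,4.83]],[[1.92,2.32,0],[0,0,4.83]]], gripper=0)

```text
time_s: 1.7
eef_pos: [0.4064, -0.3158, 0.2315]
tool_rot: [2.61, 1.747, 0.0]
contact_force: [1.1, 0.4, 0.3]
finger_gap: 0.501
finger_force: 0.0
```

>>> send_rows(commands=[[[1.92,2.32,0],[0,0,4.83]],[[1.92,2.32,0],[0,0,4.83]],[[1.92,2.32,0],[0,0,4.83]],[[1.92,2.32,0],[0,0,4.83]],[[1.92,2.32,-0.6],[0,0,4.83]],[[1.92,2.32,-0.6],[0,0,4.83]],[[1.92,2.32,-0.6],[0,0,4.83]],[[1.92,2.32,-0.6],[0,0,4.83]],[[1.92,2.32,-0.6],[0,0,4.83]],[[0,0,0],[0,0,0]],[[0,0,0],[0,0,0]]])

```text
time_s: 2.62
eef_pos: [0.5787, -0.107, 0.2007]
tool_rot: [-1.78, -2.587, 0.001]
contact_force: [-0.2, -1.4, 1.0]
finger_gap: 0.501
finger_force: 0.0
```

```bash
python3 - <<'E'
from h import *
s=bot.get_state();R=cv2.Rodrigues(s["tool_rot"])[0];print(s["eef_pos"].round(4) if hasattr(s["eef_pos"],"round") else s["eef_pos"],"tool y heading deg",np.degrees(np.arctan2(R[1,1],R[0,1])),"tool z",R[:,2].round(3),s["finger_gap"])
K,Rc,t=cal("wrist");im=bot.read_camera("wrist");cv2.imwrite("pics/w1.png",im[:,:,::-1])
f=K[0,0];c=K[:2,2]
b,g,r=[im[...,i].astype(int) for i in(2,1,0)]
n,l,st,ce=cv2.connectedComponentsWithStats(((r>110)&(g<70)&(b<70)).astype(np.uint8))
def wz(uv,z):
    v=np.array(uv)-c;th=np.linalg.norm(v)/f;d=np.r_[np.sin(th)*v/np.linalg.norm(v),np.cos(th)];d=Rc.T@d;o=-Rc.T@t;return o+d*(z-o[2])/d[2]
for i in range(1,n):
    if st[i,4]>15:print(st[i],ce[i].round(1),wz(ce[i],.125).round(4))
print("cam",-Rc.T@t,K[:2])
E
```

```text
[ 0.5787 -0.107   0.2007] tool y heading deg 20.93902954846312 tool z [-0.001  0.    -1.   ] 0.5008196622256569
[312 190  20  30 551] [321.2 205.2] [ 0.5803 -0.0998  0.125 ]
[341 306   8   6  20] [344. 309.] [ 0.6339 -0.1824  0.125 ]
cam [ 0.55182402 -0.03235535  0.34430321] [[309.70691629   0.         317.74609106]
 [  0.         309.70691629 201.44184699]]
```

View pics/w1.png

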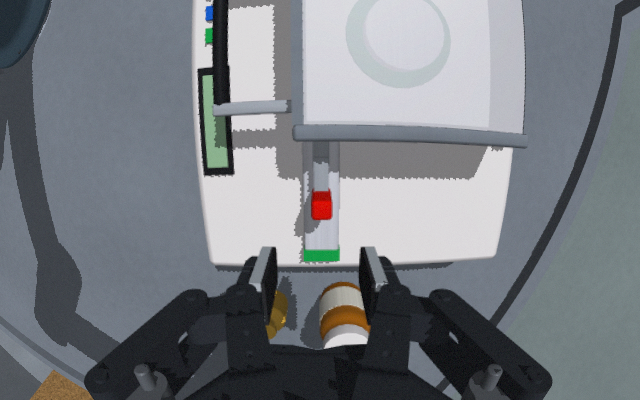

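The wrist view shows the red grip at (321,205), its green track end at (321,255), and the fingers straddling the track line. I'll refine the grip centre from its far top edge.

```bash
cat >> h.py <<'E'
def wz(uv,z,Kc):
    K,Rc,t=Kc;v=np.array(uv,float)-K[:2,2];n=np.linalg.norm(v);th=n/K[0,0];d=Rc.T@np.r_[np.sin(th)*v/n,np.cos(th)];o=-Rc.T@t;return o+d*(z-o[2])/d[2]
E
python3 - <<'E'
from h import *
k=cal("wrist");im=cv2.imread("pics/w1.png")[:,:,::-1];print(im[186:224,321].tolist())
a=np.radians(20.9);ex=np.array([np.cos(a),np.sin(a),0]);ey=np.array([-np.sin(a),np.cos(a),0])
e=wz((321.5,219.7),.125,k);print("grip centre",e+.008*ey, "rel tcp in cm (bx,by)",[100*(e+.008*ey-bot.get_state()["eef_pos"])@v for v in(ex,ey)])
print("bar ends",wz((221,0.5),.11,k),wz((221,103),.11,k),"track mid",wz((321,240),.082,k),"green edge",wz((321,248),.082,k), "deck right corners",wz((212,265),.07,k),wz((492,257),.07,k))
print(ex,ey)
E
```

```text
[[149, 157, 165], [150, 156, 167], [150, 157, 167], [149, 155, 163], [151, 146, 153], [152, 60, 60], [157, 27, 26], [155, 14, 2], [155, 14, 6], [157, 12, 5], [157, 11, 4], [158, 13, 1], [159, 20, 4], [159, 19, 4], [172, 13, 4], [203, 13, 7], [222, 8, 0], [220, 15, 7], [216, 19, 0], [216, 22, 11], [214, 18, 15], [212, 17, 9], [215, 21, 14], [213, 23, 14], [208, 7, 5], [207, 8, 7], [209, 20, 17], [207, 18, 2], [205, 11, 0], [206, 21, 9], [203, 14, 6], [198, 17, 14], [173, 16, 11], [150, 57, 56], [174, 161, 170], [187, 190, 198], [187, 187, 198], [187, 187, 200]]
grip centre [ 0.58147883 -0.10423632  0.125     ] rel tcp in cm (bx,by) [np.float64(0.43206608724402623), np.float64(0.23292546894076271)]
bar ends [0.45015437 0.02231541 0.11      ] [ 0.48035165 -0.0557789   0.11      ] track mid [ 0.59764823 -0.14620797  0.082     ] green edge [ 0.60065208 -0.15400044  0.082     ] deck right corners [ 0.50333425 -0.22137168  0.07      ] [ 0.79037068 -0.10710113  0.07      ]
[0.93420447 0.356738   0.        ] [-0.356738    0.93420447  0.        ]
```

>>> send_rows(commands=[[[0.28,0.28,-1.5],[0,0,0]],[[0,0,-2],[0,0,0]],[[0,0,-2],[0,0,0]],[[0,0,-2],[0,0,0]],[[0,0,-1.5],[0,0,0]],[[0,0,-1.0],[0,0,0]],[[0,0,0],[0,0,0]]])

```text
time_s: 3.25
eef_pos: [0.579, -0.1061, 0.0994]
tool_rot: [-1.784, -2.581, 0.002]
contact_force: [-0.1, 1.0, -0.2]
finger_gap: 0.501
finger_force: 0.0
```

>>> send_rows(commands=[[[0,0,0],[0,0,0]],[[0,0,0],[0,0,0]],[[0,0,0],[0,0,0]],[[0,0,0],[0,0,0]],[[0,0,0],[0,0,0]],[[0,0,0],[0,0,0]]], gripper=-1)

```text
time_s: 3.75
eef_pos: [0.5814, -0.1063, 0.103]
tool_rot: [1.783, 2.584, -0.002]
contact_force: [-3.7, -2.2, 6.1]
finger_gap: 0.173
finger_force: 59.9
```

>>> send_rows(commands=[[[0.18,-0.47,0],[0,0,0]],[[0.18,-0.47,0],[0,0,0]],[[0.18,-0.47,0],[0,0,0]],[[0.18,-0.47,0],[0,0,0]],[[0.18,-0.47,0],[0,0,0]],[[0.18,-0.47,0],[0,0,0]],[[0.18,-0.47,0],[0,0,0]],[[0.18,-0.47,0],[0,0,0]],[[0,0,0],[0,0,0]],[[0,0,0],[0,0,0]]])

```text
time_s: 4.58
eef_pos: [0.5962, -0.144, 0.103]
tool_rot: [1.783, 2.584, -0.001]
contact_force: [-2.7, -2.3, 5.7]
finger_gap: 0.173
finger_force: 59.9
```

Moved 40 mm with no stop yet, so I'll go on gently.

>>> send_rows(commands=[[[0.09,-0.23,0],[0,0,0]],[[0.09,-0.23,0],[0,0,0]],[[0.09,-0.23,0],[0,0,0]],[[0.09,-0.23,0],[0,0,0]],[[0.05,-0.14,0],[0,0,0]],[[0,0,0],[0,0,0]],[[0,0,0],[0,0,0]],[[0,0,0],[0,0,0]]])

```text
time_s: 5.25
eef_pos: [0.5965, -0.1448, 0.1028]
tool_rot: [-1.771, -2.58, -0.017]
contact_force: [-11.4, 21.7, 19.6]
finger_gap: 0.172
finger_force: 61.6
```

>>> send_rows(commands=[[[0,0,0],[0,0,0]],[[0,0,0],[0,0,0]],[[0,0,0],[0,0,0]],[[0,0,0],[0,0,0]],[[0,0,0],[0,0,0]],[[0,0,2],[0,0,0]],[[0,0,3],[0,0,0]],[[0,0,3],[0,0,0]],[[0,0,2],[0,0,0]]], gripper=0)

```text
time_s: 6.0
eef_pos: [0.6006, -0.1544, 0.2041]
tool_rot: [1.783, 2.583, 0.001]
contact_force: [0.0, -0.1, -0.1]
finger_gap: 0.5
finger_force: 0.0
```

>>> send_rows(commands=[[[-1.4,1.5,0],[0,0,0]],[[-1.4,1.5,0],[0,0,0]],[[-1.4,1.5,0],[0,0,0]],[[-1.4,1.5,0],[0,0,0]],[[-1.4,1.5,0],[0,0,0]],[[-1.4,1.5,0],[0,0,0]],[[-1.4,1.5,0],[0,0,0]],[[-1.4,1.5,0],[0,0,0]],[[-1.4,1.5,0],[0,0,0]],[[-1.4,1.5,0],[0,0,0]],[[0,0,0],[0,0,0]],[[0,0,0],[0,0,0]]])

```text
time_s: 7.0
eef_pos: [0.4595, -0.0034, 0.2015]
tool_rot: [1.782, 2.586, 0.0]
contact_force: [0.5, -1.0, 0.4]
finger_gap: 0.505
finger_force: 0.0
```

```bash
python3 - <<'E'
from h import *
s=bot.get_state();k=cal("wrist");im=bot.read_camera("wrist");cv2.imwrite("pics/w2.png",im[:,:,::-1]);print(s["time_s"],s["eef_pos"].round(4),s["contact_force"].round(1))
t=bot.read_camera("top")[:,:,::-1];cv2.imwrite("pics/t2.png",cv2.resize(t[120:290,235:470],None,fx=3.4,fy=3.4,interpolation=cv2.INTER_CUBIC))
E
```

```text
7.0 [ 0.4595 -0.0034  0.2015] [ 0.5 -1.   0.4]
```

View pics/w2.png

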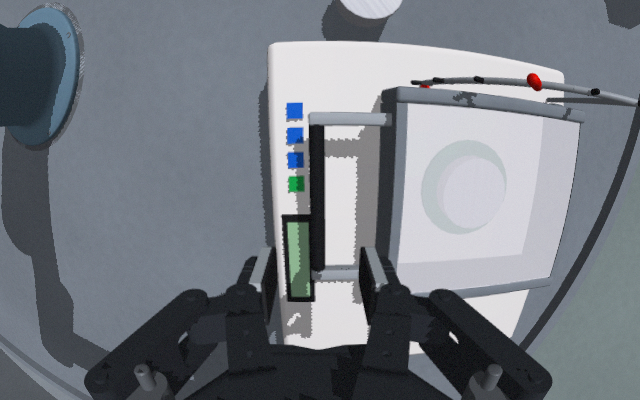

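View pics/t2.png

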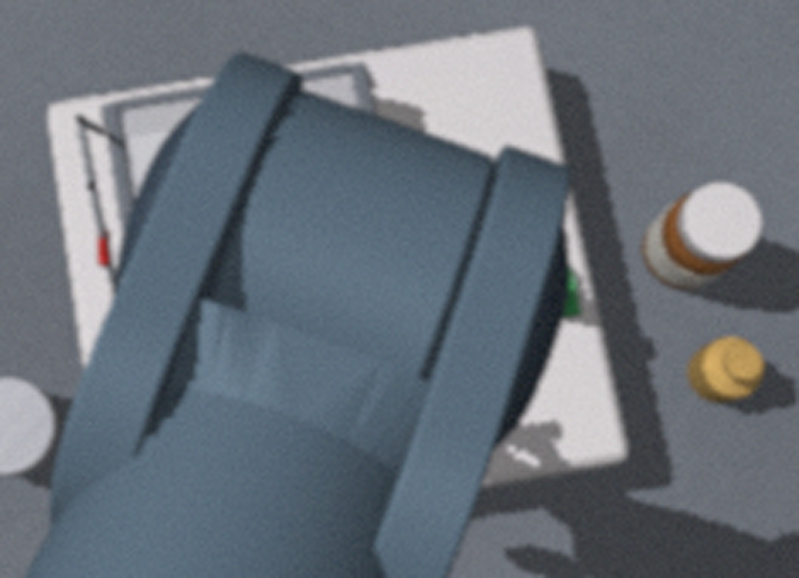

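The wrist view shows the bar from (317,124) to (317,270), with the hood shut. The arm hides the lock in the top view, but the grip's stopping point was about 10 mm from the green edge, so it abuts the stop. The bystanders have not moved.

```bash
python3 - <<'E'
from h import *
k=cal("wrist");a=wz((317,124),.11,k);b=wz((317.5,272),.11,k);m=(a+b)/2;d=a-b;p=bot.get_state()["eef_pos"]
print(a.round(4),b.round(4),"len",np.linalg.norm(d),"heading-90",np.degrees(np.arctan2(d[1],d[0]))-90,"mid",m.round(4),"delta cm",(100*(m-p)).round(2))
yaw=np.arctan2(d[1],d[0])-np.pi/2;ex=np.array([np.cos(yaw),np.sin(yaw)]);H=m[:2]+.246*ex
print("hinge",H,"bar path (cm rel shut; 0..45):")
L=np.hypot(.246,.04);a0=np.arctan2(.04,.246);prev=np.array([.246,.04])
for t in np.radians(np.arange(5,46,5)):
    c=L*np.array([np.cos(a0+t),np.sin(a0+t)]);st=100*(c-prev);prev=c;print(np.degrees(t).round(),np.r_[-st[0]*-1*-ex,st[1]].round(2))
E
```

```text
[0.4385 0.057  0.11  ] [ 0.4837 -0.0608  0.11  ] len 0.12621292045938784 heading-90 20.95585905026948 mid [ 0.4611 -0.0019  0.11  ] delta cm [ 0.05  0.23 -9.16]
hinge [0.69081153 0.08608536] bar path (cm rel shut; 0..45):
5.0 [0.41 0.16 2.13]
10.0 [0.58 0.22 2.08]
15.0 [0.75 0.29 2.02]
20.0 [0.91 0.35 1.94]
25.0 [1.07 0.41 1.85]
30.0 [1.21 0.47 1.74]
35.0 [1.35 0.52 1.62]
40.0 [1.48 0.57 1.49]
45.0 [1.59 0.61 1.35]
```

>>> send_rows(commands=[[[0.1,0.2,-2],[0,0,0]],[[0,0,-2],[0,0,0]],[[0,0,-2],[0,0,0]],[[0,0,-2],[0,0,0]],[[0,0,-1.5],[0,0,0]],[[0,0,-1.0],[0,0,0]],[[0,0,-0.5],[0,0,0]],[[0,0,0],[0,0,0]]])

```text
time_s: 7.77
eef_pos: [0.4605, -0.0022, 0.0902]
tool_rot: [-1.784, -2.584, 0.001]
contact_force: [-0.7, 0.3, 0.4]
finger_gap: 0.502
finger_force: 0.0
```

>>> send_rows(commands=[[[0,0,0],[0,0,0]],[[0,0,0],[0,0,0]],[[0,0,0],[0,0,0]],[[0,0,0],[0,0,0]],[[0,0,0],[0,0,0]],[[0,0,0],[0,0,0]],[[0,0,0],[0,0,0]]], gripper=-1)

```text
time_s: 8.35
eef_pos: [0.4588, -0.003, 0.092]
tool_rot: [-1.784, -2.586, 0.008]
contact_force: [-6.2, -4.6, 5.1]
finger_gap: 0.117
finger_force: 58.5
```

>>> send_rows(commands=[[[0.1,0.04,0.53],[0,0,0]],[[0.1,0.04,0.53],[0,0,0]],[[0.1,0.04,0.53],[0,0,0]],[[0.1,0.04,0.53],[0,0,0]],[[0,0,0],[0,0,0]],[[0,0,0],[0,0,0]]])

```text
time_s: 8.85
eef_pos: [0.4626, -0.0015, 0.1126]
tool_rot: [-1.783, -2.585, 0.008]
contact_force: [-4.3, -4.6, -1.3]
finger_gap: 0.113
finger_force: 58.7
```

It lifts freely, so the lock is off. I'll follow the arc.

>>> send_rows(commands=[[[0.2,0.07,0.7],[0,0,0]],[[0.19,0.07,0.69],[0,0,0]],[[0.19,0.08,0.69],[0,0,0]],[[0.25,0.1,0.68],[0,0,0]],[[0.25,0.1,0.67],[0,0,0]],[[0.25,0.09,0.67],[0,0,0]],[[0.3,0.12,0.65],[0,0,0]],[[0.3,0.12,0.65],[0,0,0]],[[0.31,0.11,0.64],[0,0,0]],[[0.36,0.14,0.62],[0,0,0]],[[0.36,0.14,0.62],[0,0,0]],[[0.35,0.13,0.61],[0,0,0]]])

```text
time_s: 9.85
eef_pos: [0.4939, 0.0108, 0.1913]
tool_rot: [-1.782, -2.583, 0.013]
contact_force: [-7.7, -6.2, 3.6]
finger_gap: 0.117
finger_force: 58.5
```

>>> send_rows(commands=[[[0.4,0.16,0.58],[0,0,0]],[[0.4,0.16,0.58],[0,0,0]],[[0.41,0.15,0.58],[0,0,0]],[[0.45,0.17,0.54],[0,0,0]],[[0.45,0.17,0.54],[0,0,0]],[[0.45,0.18,0.54],[0,0,0]],[[0.49,0.19,0.5],[0,0,0]],[[0.49,0.19,0.5],[0,0,0]],[[0.5,0.19,0.49],[0,0,0]],[[0,0,0],[0,0,0]]])

```text
time_s: 10.68
eef_pos: [0.5343, 0.0266, 0.2423]
tool_rot: [-1.783, -2.584, 0.012]
contact_force: [-16.4, -5.3, 14.5]
finger_gap: 0.118
finger_force: 59.3
```

>>> send_rows(commands=[[[0.34,0.13,0.36],[0,0,0]],[[0.34,0.13,0.36],[0,0,0]],[[0.34,0.13,0.36],[0,0,0]],[[0.34,0.13,0.36],[0,0,0]],[[0,0,0],[0,0,0]],[[0,0,0],[0,0,0]],[[0,0,0],[0,0,0]],[[0,0,0],[0,0,0]],[[0,0,0],[0,0,0]],[[0,0,0],[0,0,0]],[[0,0,0],[0,0,0]],[[0,0,0],[0,0,0]]])

```text
time_s: 11.68
eef_pos: [0.5496, 0.0327, 0.2565]
tool_rot: [-1.783, -2.586, 0.005]
contact_force: [-10.0, -1.8, 10.0]
finger_gap: 0.114
finger_force: 59.1
```

```bash
python3 - <<'E'
from h import *
s=bot.get_state();print(s["time_s"],s["eef_pos"].round(4),s["contact_force"].round(1))
z=s["eef_pos"][2]+.0182-.07;f=(np.array([.6908,.0861])-s["eef_pos"][:2])@[.934,.357]
print("angle by z",np.degrees(np.arcsin(z/.2492))-9.24,"by atan",np.degrees(np.arctan2(z,f))-9.24,"L",np.hypot(z,f))
a=bot.read_camera("side")[:,:,::-1][120:280,210:400];b=bot.read_camera("wrist")[:,:,::-1]
cv2.imwrite("pics/s3.png",cv2.resize(a,None,fx=3.7,fy=3.7,interpolation=cv2.INTER_CUBIC));cv2.imwrite("pics/w3.png",b)
E
```

```text
11.6833 [0.5496 0.0327 0.2565] [-10.   -1.8  10. ]
angle by z 45.970729433296086 by atan 44.34261322519207 L 0.2543227691320307
```

View pics/s3.png

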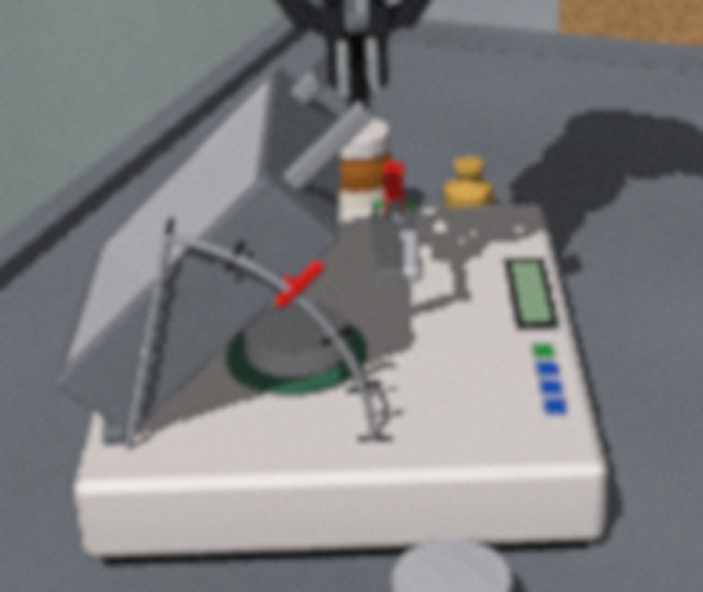

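View pics/w3.png

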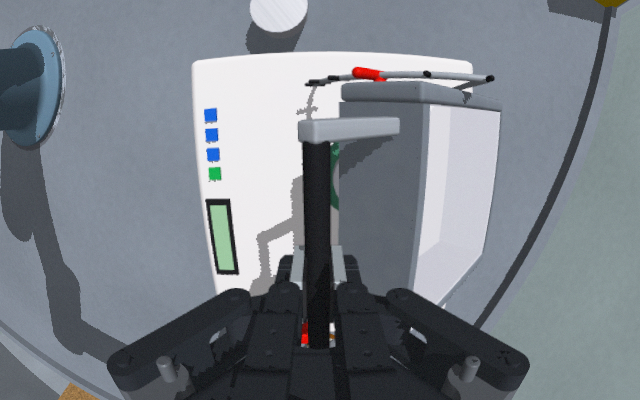

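The side view shows the hood's red dot on the red 45° mark, and the red grip at the green end of its track. The wrist view shows the bar held between the pads. The hood angle computed from the tool pose is 44–46°.

>>> send_rows(commands=[[[0,0,0],[0,0,0]],[[0,0,0],[0,0,0]],[[0,0,0],[0,0,0]],[[0,0,0],[0,0,0]],[[0,0,0],[0,0,0]],[[0,0,0],[0,0,0]]])

```text
time_s: 12.28
eef_pos: [0.5495, 0.0327, 0.2564]
tool_rot: [-1.783, -2.586, 0.005]
contact_force: [-9.3, -2.7, 10.6]
finger_gap: 0.115
finger_force: 59.1
```

```bash
python3 -c "
from plant import bot
print(bot.get_state()['eef_pos'],bot.sign_off())"
```

```text
the job is handed in; nothing more can be done
[0.54953643 0.03265506 0.25642943] None
```

The job is handed in at about 12 s: the lock grip was slid to its end stop, and the gripper is holding the hood still by its bar at about 45° (44–46° from the tool pose, red dot on the red mark), with the tin, jar and weight left untouched; the hand-in returned no verdict.

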